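# Snap a filter cartridge into its spring clips and push it home

### The job

Take the metal filter cartridge from its V-shaped rest, lay it over the two spring clips of the rubber-mounted holder with its flat end towards the end stop but a little short of it, and press it straight down until it has snapped fully into both clips. Then slide it along in the clips until its flat end bears on the end stop, press it there with a push of about 10 N for a moment, and let go. Never press it against the holder harder than 30 N, and leave the beaker, the bottle and the two vials standing where they are.

Things in the scene. Friction and masses are not known exactly. Their poses are not given: they have to be found in the camera images.
- tube: Filter cartridge: round aluminium barrel, 18 mm diameter, 108 mm long, with two thin dark bands, flat at one end, a thin black nozzle (7 mm diameter, 16 mm long) at the other; 40 to 85 g. Origin on its axis; its y axis runs along it towards the flat end, which is at y = +56 mm; the nozzle's tip is at y = -68 mm. Grip it across the barrel at its origin.
- rest: Fixed low stand (foot plate 50 x 104 x 6 mm) with two V-shaped supports, 10 mm wide and 38 mm either side of its origin along its y axis, in which the cartridge lies at the start, its axis 46 mm above the desk and parallel to the stand's y axis. Origin on the desk under its middle. The V arms reach about 16 mm to each side and 46 mm above the desk.
- holder: Foot of the clip holder, a grey plate 62 x 150 x 6 mm fixed to the desk, with four rubber bobbins that carry the platform. Origin on the desk under its middle; its y axis runs along the clips towards the end stop.
- platform: Aluminium plate 58 x 140 x 6 mm on the bobbins, carrying clips and end stop; origin at its underside, 28 mm above the desk. It cannot tilt, but sinks about 1 mm per newton of press, by at most 14 mm to a hard limit, so it is not where it was measured when the clips give way. The clips snap at about 6 to 12 N in all; the force then drops.
- seat (a point): Point on the platform, 33 mm above its underside, midway between the clips. The axis of a seated cartridge runs through it along its y axis, 61 mm above the desk while nothing presses the platform. Between the clips the space is free down to the platform's top, 27 mm below the axis. The clips are centred at y = -33 and +33 mm.
- stop: End stop: dark steel angle, 18 mm wide, 6 mm thick, upright 44 mm tall, clamped on the platform beyond the +y clip so firmly that a push of 50 N does not move it. Set at a different place each time, its face 56 to 68 mm from the seat along y. Its origin is at the foot of the contact face.
- stop_face (a point): Point on the end stop's face, which looks to -y of the holder, at the height of the seated cartridge's axis; the cartridge's flat end is to bear on this face.
- flat_end (a point): Centre of the cartridge's flat end face.
- beaker: Empty clear beaker, 57 mm across, 66 mm tall, a bystander. Origin under its middle.
- bottle_white: White capped bottle, 28 mm across, 44 mm tall, a bystander. Origin under its middle.
- vial_3: Brown capped vial, 22 mm across, 55 mm tall, a bystander. Origin under its middle.
- vial_1: White capped vial, 16 mm across, 41 mm tall, a bystander. Origin under its middle.
- clip_plus (a point): Middle of the C-shaped steel spring clip nearer the stop, on the seated cartridge's axis; 10 mm wide along y. Its lips close to a 14 mm wide mouth 6 mm above this point, with flared guides up to 12 mm above it and 14 mm either side. A cartridge coming from above meets the lips with its axis about 11 mm above this point.
- clip_minus (a point): The same point of the other, equal clip, farther from the stop. A cartridge seated in both clips slides along them with only a few newtons of friction.
There are look-alikes about, which are no part of the job. Leave any pink or purple look-alike of the tube alone.

How it is judged:
By the outcome, as a careful person would: the job done as asked, in the order asked, and still so for the second after the job is handed in, with the robot touching nothing.
It also fails if it takes over 61 s, if anything falls off the work surface, if the arm or the gripper's body presses on something with over 40 N, if the wrist force passes 120 N, or if a joint passes its speed limit or range.

### The arm

A 6-joint arm with a two-finger parallel gripper is mounted at the origin on a cart in front of the work surface, level with it; the furniture and walls round the work are solid. World frame = base frame: x ahead of the robot, y to its left, z up, the work surface at z = 0. Lengths are in m, angles in rad, forces in N, time in s.
With the tool pointing down it reaches from about 0.3 to 0.775 m from the base axis. Payload 14.6 kg.
Tool frame: the origin (TCP) lies at the very end of the fingers, on their centre line; the grasp point (between the pads) lies 19 mm behind it; z points along the fingers, y is the direction in which the jaws open and shut (so a half turn about z gives the same grasp; the last joint's range is limited). The gripper opens to 94 mm and grips with 3 to 60 N. Pads are 16 mm wide; open, the fingers measure 119 mm over their backs; the gripper's body (75 mm by 177 mm) begins 78 mm behind the grasp point.
Start: joints at [1.209, 0.3, 1.521, -0, 1.321, -0.067], TCP at [0.16, 0.526, 0.205] pointing down, gripper open.
Joint ranges: [-3.03, 3.03], [-0.79, 2.21], [0.23, 2.52], [-1.04, 4.18], [0, 3.07], [-2.55, 2.55]. Speed limits (rad/s): [2.22, 2.22, 2.57, 3.14, 3.14, 3.14].

### API

Orientations are given as [roll, pitch, yaw] about the fixed x, y, z axes, in that order (R = Rz(yaw) Ry(pitch) Rx(roll)).
In Python, from station import get_obs, vision, hand_in gives the robot as it stands.
- The arm moves only by the tool play_rows, never from a script. Its argument "moves" is a list of rows, each an object with "claw": the opening, from 0 (shut) to 1 (fully open); "linear": the shift along the tool's x, y, z in mm, a list of three; "turn": the turn, a rotation vector about the tool's x, y, z in rad, a list of three. In form: [{"claw": claw, "linear": [tx, ty, tz], "turn": [ax, ay, az]}, ...]. A call has 1 to 8 rows; each row is the pose to reach, as a shift and turn from the pose measured when the call began, along the tool's axes at that moment; what a row does not reach only later rows make up. A row lasts 1/8 s, in which the tool goes at most 62.5 mm and 10.7 degrees, less where a joint would pass 70% of its speed; a pose out of reach is approached as far as the arm can. A call with a gripper value outside its range is refused whole. The fingers move at their own pace and stop on an object; "force" is the grip in N (left out, the last holds). Time passes only in rows, so rows that repeat a pose let the fingers close. It gives the time, the measured TCP pose, the force and the opening at its end, in the units of the state.
- get_obs(): the state, without advancing time (a new reading comes with each control period).
- vision.camera(name): name is "scene" or "top" or "wrist"; returns the picture (420x560x3 uint8, blue, green, red); there is no depth.
- vision.camera_info(name): a dict with "camera_matrix" (3x3 intrinsics, pixels), "k1" (the pictures are not rectified: a ray, as slopes to the right and down, at radius r is drawn at 1 + k1 r^2 times it, then the intrinsics apply), "rvec" (rotation vector, rad) and "tvec" (3), from world to camera coordinates, as OpenCV has them; the wrist camera has in their place "mount" (4x4, takes a point from camera to tool coordinates, whose origin is the TCP and whose axes are the flange's). Camera axes: x right, y down, z forward; pixel columns grow to the right and rows downward; lengths in m; the calibration is good to about 2 mm. A picture is of the moment at which its call begins: read the wrist's pose just before it. camera_info takes no time and is no camera call.
- hand_in(): hands the job in, once; it reports no verdict.
The state is a dict: "time_s": time; "qpos": joint angles; "joint_vel": joint speeds; "tau": joint torques, N m; "ee_pos": TCP position; "eef_rot": TCP orientation; "force": force on the tool from outside, world axes, zero at the start; "moment": the same for the moment, N m; "grip_width": finger opening in m.
Only numpy, scipy, OpenCV 4.12 (cv2) and the standard library are available. Lean on these libraries where they do the work, as an engineer would, in place of code of your own. Each camera call takes 0.05 s, during which the arm holds its last target.

## Working session

There is one attempt and no reset: what is moved stays moved. The work goes in short steps, Python scripts to look and compute and a tool call to move; the robot and the scene stay as the last step left them, time stands still between calls to the robot, and variables do not carry over. Pictures are saved under pics/ and viewed, and the job is handed in when it is done.

Besides the shell and the picture viewer there is one more tool, called after "Request:" by a JSON object that holds its "op" and its "data". play_rows: Moves the arm, as the interface text tells. Its arguments: {"type":"object","properties":{"moves":{"type":"array","items":{"type":"object","properties":{"claw":{"type":"number"},"linear":{"type":"array","items":{"type":"number"}},"turn":{"type":"array","items":{"type":"number"}}}}},"force":{"type":"number"}},"required":["moves"]}

```bash
ls; mkdir -p pics; python3 - <<'E'
from station import get_obs, vision
import cv2
o=get_obs();print(o)
for n in("scene","top","wrist"):
    cv2.imwrite(f"pics/{n}0.png",vision.camera(n));print(n,vision.camera_info(n))
E
```

```text
pics
{'time_s': 0.0, 'qpos': array([ 1.20938854e+00,  3.00459476e-01,  1.52160418e+00, -1.37295997e-05,
        1.32071836e+00, -6.65850726e-02]), 'joint_vel': array([-0.00174972, -0.0015603 ,  0.00066941, -0.00096832, -0.00187538,
        0.00083326]), 'tau': array([ 1.68177059e-03, -5.31803441e+01, -3.52744889e+01,  7.08556990e-02,
        2.43146508e-02, -1.10098938e-04]), 'ee_pos': array([0.15971354, 0.52600948, 0.20488294]), 'eef_rot': array([-3.14040504e+00, -6.58662427e-05,  2.84677331e+00]), 'force': array([-0.06927868, -0.20494442, -0.11319669]), 'moment': array([ 0.01423822, -0.02389554, -0.0417864 ]), 'grip_width': 0.09414243430032272}
scene {'camera_matrix': array([[398.13868565,   0.        , 278.81306228],
       [  0.        , 398.13868565, 209.13702516],
       [  0.        ,   0.        ,   1.        ]]), 'k1': 0.03986465961381974, 'rvec': array([ 0.6314652 , -2.65823796,  1.18038036]), 'tvec': array([0.5678207 , 0.07852225, 1.19286953])}
top {'camera_matrix': array([[400.10038075,   0.        , 284.90191094],
       [  0.        , 400.10038075, 216.5471424 ],
       [  0.        ,   0.        ,   1.        ]]), 'k1': -0.0003709908725233109, 'rvec': array([ 2.15408683, -2.17569536,  0.12490592]), 'tvec': array([0.20713436, 0.5455378 , 1.17793779])}
wrist {'camera_matrix': array([[290.3031499 ,   0.        , 277.30618968],
       [  0.        , 290.3031499 , 211.98994405],
       [  0.        ,   0.        ,   1.        ]]), 'k1': -0.03620552390450659, 'mount': array([[-5.45279458e-04, -9.71672372e-01, -2.36331343e-01,
         6.70452193e-02],
       [ 9.99999784e-01, -6.16830578e-04,  2.28822340e-04,
         4.20610494e-04],
       [-3.68116745e-04, -2.36331167e-01,  9.71672498e-01,
        -1.78334857e-01],
       [ 0.00000000e+00,  0.00000000e+00,  0.00000000e+00,
         1.00000000e+00]])}
```

View pics/top0.png

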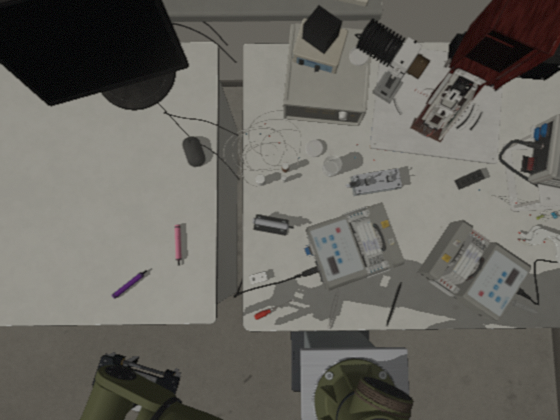

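View pics/scene0.png

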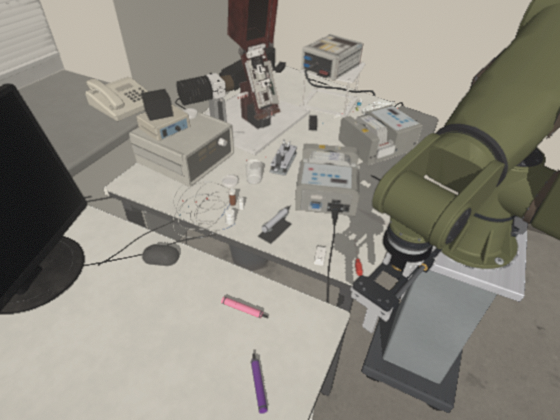

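View pics/wrist0.png

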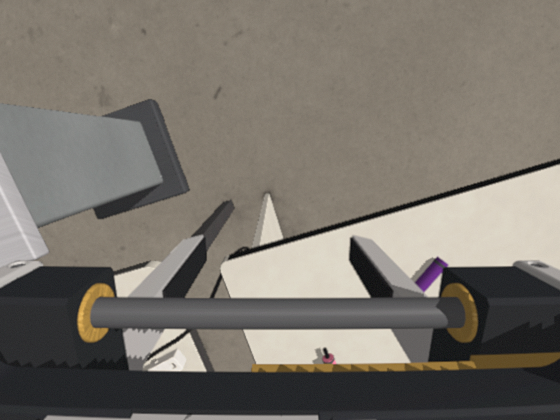

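```bash
cat > h.py <<'E'
import numpy as np, cv2
from station import get_obs, vision
from scipy.spatial.transform import Rotation as Rn
def cam(n,o=None):
    i=vision.camera_info(n);K=i["camera_matrix"]
    if n=="wrist":
        o=o or get_obs();R=Rn.from_euler("xyz",o["eef_rot"]).as_matrix();m=i["mount"]
        Rw=R@m[:3,:3];c=R@m[:3,3]+o["ee_pos"]
        return K,i["k1"],Rw.T,-Rw.T@c
    R=cv2.Rodrigues(i["rvec"])[0];return K,i["k1"],R,i["tvec"]
def D(k):return np.array([k,0,0,0,0.])
def ray(C,uv):
    K,k,R,t=C;p=cv2.undistortPoints(np.array([[uv]],float),K,D(k))[0,0]
    return -R.T@t,R.T@np.array([p[0],p[1],1])
def onz(C,uv,z):
    c,d=ray(C,uv);return c+d*(z-c[2])/d[2]
def proj(C,P):
    K,k,R,t=C;return cv2.projectPoints(np.array(P,float).reshape(-1,1,3),cv2.Rodrigues(R)[0],t,K,D(k))[0][:,0]
E
python3 - <<'E'
from h import *
im=cv2.imread("pics/top0.png");C=cam("top")
cv2.imwrite("pics/top_z.png",cv2.resize(im[130:250,230:430],None,fx=4,fy=4,interpolation=cv2.INTER_CUBIC))
im=cv2.imread("pics/scene0.png")
cv2.imwrite("pics/scene_z.png",cv2.resize(im[130:250,170:350],None,fx=4,fy=4,interpolation=cv2.INTER_CUBIC))
print(onz(C,(272,223),.046),onz(C,(378,180),.061),proj(C,[[0,0,0]]))
E
```

```text
[0.52688011 0.24031544 0.046     ] [ 0.65084082 -0.07634268  0.061     ] [[355.25112092 401.82858206]]
```

View pics/top_z.png

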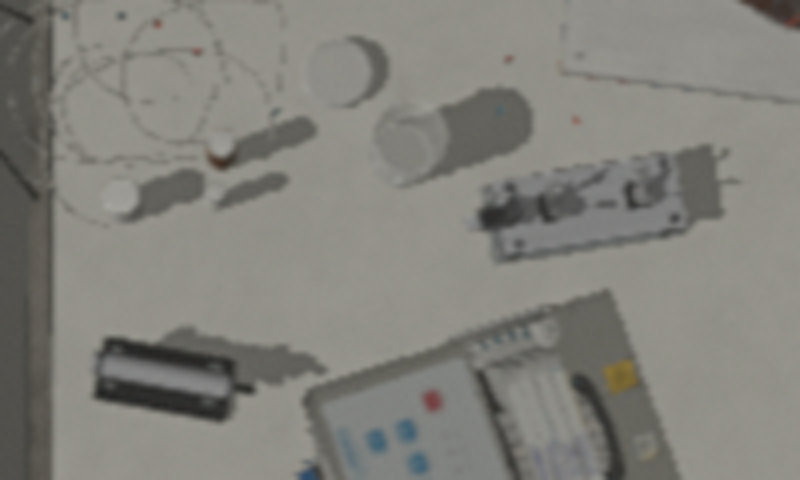

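View pics/scene_z.png

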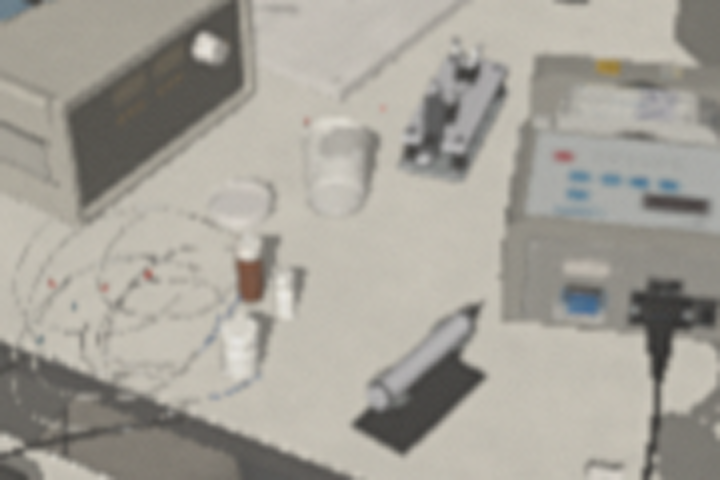

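```bash
cat >> h.py <<'E'
def tri(a,b):
    (c1,d1),(c2,d2)=a,b
    A=np.stack([d1,-d2],1);s=np.linalg.lstsq(A,c2-c1,rcond=None)[0]
    p,q=c1+s[0]*d1,c2+s[1]*d2;return (p+q)/2,np.linalg.norm(p-q)
def delta(o,pos,yaw):
    "rel. linear mm and turn, tool axes, to a straight-down pose"
    R=Rn.from_euler("xyz",o["eef_rot"]);T=Rn.from_euler("xyz",[np.pi,0,yaw])
    return np.round(R.inv().apply(np.array(pos)-o["ee_pos"])*1000,1),np.round((R.inv()*T).as_rotvec(),4)
E
python3 - <<'E'
from h import *
T=cam("top");S=cam("scene")
def t(u,v):return (230+u/4,130+v/4)
def s(u,v):return (170+u/4,130+v/4)
print("red btn",tri(ray(T,t(432,400)),ray(S,s(563,155))))
print("instr. back corner top",tri(ray(T,t(610,292)),ray(S,s(535,60))))
a=onz(T,t(98,368),.046);b=onz(T,t(233,386),.046);print("tube ends",a,b,np.linalg.norm(a-b))
print("clips",onz(T,t(645,190),.061),onz(T,t(560,203),.061),"stop",onz(T,t(495,212),.07))
print("yaw tube",np.arctan2(*(a-b)[:2][::-1]))
o=get_obs()
print(delta(o,[.527,.24,.2],np.arctan2(*(a-b)[:2][::-1])))
E
```

```text
red btn (array([0.49887919, 0.05295018, 0.10934793]), np.float64(0.0005434798222218073))
instr. back corner top (array([ 0.57748362, -0.07797254,  0.09631583]), np.float64(0.0021187890825384308))
tube ends [0.53038434 0.29236931 0.046     ] [0.51595089 0.19208138 0.046     ] 0.10132123815579465
clips [ 0.65802953 -0.11609857  0.061     ] [ 0.64880172 -0.05244799  0.061     ] stop [ 0.64069714 -0.00227337  0.07      ]
yaw tube 1.4278577277283366
(array([-434.5, -167. ,    5.2]), array([-7.0000e-04,  6.0000e-04,  1.4189e+00]))
```

Request:
{"op": "play_rows", "data": {"moves": [{"claw":1,"linear":[-54,-21,0],"turn":[0,0,0.177]},{"claw":1,"linear":[-109,-42,0],"turn":[0,0,0.355]},{"claw":1,"linear":[-163,-63,0],"turn":[0,0,0.532]},{"claw":1,"linear":[-217,-83,0],"turn":[0,0,0.71]},{"claw":1,"linear":[-272,-104,0],"turn":[0,0,0.887]},{"claw":1,"linear":[-326,-125,0],"turn":[0,0,1.064]},{"claw":1,"linear":[-380,-146,5],"turn":[0,0,1.242]},{"claw":1,"linear":[-434.5,-167,10],"turn":[0,0,1.419]}]}}

```text
time_s: 1.15
ee_pos: [0.5282, 0.2386, 0.1949]
eef_rot: [-3.141, 0.001, 1.422]
force: [-0.0, 0.8, -0.1]
grip_width: 0.0937
```

Request:
{"op": "play_rows", "data": {"moves": [{"claw":1,"linear":[0,0,0]},{"claw":1,"linear":[0,0,0]}]}}

```text
schema error: expected keys claw, linear, turn
```

```bash
python3 - <<'E'
from h import *
o=get_obs();cv2.imwrite("pics/w1.png",vision.camera("wrist"));print(o["time_s"],o["ee_pos"],o["eef_rot"],o["joint_vel"].round(3),o["qpos"])
np.save("w1.npy",np.r_[o["ee_pos"],o["eef_rot"]])
E
```

```text
1.15 [0.52824306 0.23862414 0.19493177] [-3.14133263e+00  8.03711686e-04  1.42189306e+00] [-0.721  0.478 -0.544 -0.001  0.064  0.689] [ 3.61377062e-01  3.74606119e-01  1.44636504e+00 -5.92684554e-04
  1.32124099e+00  5.10426990e-01]
```

View pics/w1.png

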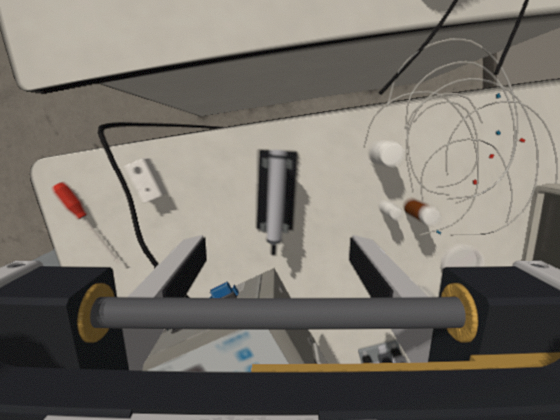

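```bash
python3 - <<'E'
from h import *
im=cv2.imread("pics/w1.png")
cv2.imwrite("pics/w1z.png",cv2.resize(im[140:265,230:320],None,fx=5,fy=5,interpolation=cv2.INTER_CUBIC)[:600])
E
```

```text
(no output)
```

View pics/w1z.png

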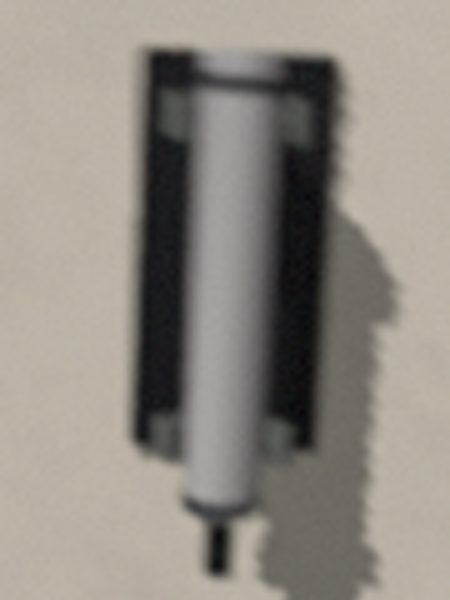

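```bash
python3 - <<'E'
from h import *
v=np.load("w1.npy");C=cam("wrist",dict(ee_pos=v[:3],eef_rot=v[3:]))
f=lambda u,w,z:onz(C,(230+u/5,140+w/5),z)
A=f(239,50,.055);B=f(219,503,.05);N=f(216,577,.046)
print(A,B,N,np.linalg.norm((A-N)[:2]),np.linalg.norm((A-B)[:2]))
d=(A-N)[:2];d/=np.linalg.norm(d);yaw=np.arctan2(d[1],d[0])
print(yaw,"origin from tip",N[:2]+.068*d,"from flat",A[:2]-.056*d)
L=[f(193,100,.05),f(187,480,.05)];R_=[f(283,100,.05),f(255,480,.05)]
m=[(L[i]+R_[i])/2 for i in(0,1)];e=m[0]-m[1];print(np.arctan2(e[1],e[0]),m,[np.linalg.norm(L[i]-R_[i]) for i in (0,1)])
E
```

```text
[0.53876682 0.2973056  0.055     ] [0.5186275  0.19480283 0.05      ] [0.51479083 0.17491613 0.046     ] 0.12471579768441941 0.1044624784377345
1.3773470558795702 origin from tip [0.52786349 0.24164772] from flat [0.5280011  0.24235017]
1.3762802986674332 [array([0.53693075, 0.28653007, 0.05      ]), array([0.51995215, 0.20034736, 0.05      ])] [np.float64(0.01978760524341848), np.float64(0.015912491059752825)]
```

```bash
python3 - <<'E'
from h import *
o=get_obs();print(o["ee_pos"],o["eef_rot"]);print(delta(o,[.528,.242,.14],1.377))
E
```

```text
[0.53202875 0.23438529 0.19377047] [-3.14158994e+00  2.28915195e-03  1.40919325e+00]
(array([ 7. , -5.2, 53.8]), array([0.    , 0.0023, 0.0322]))
```

Request:
{"op": "play_rows", "data": {"moves": [{"claw":1,"linear":[7,-5.2,25],"turn":[0,0.002,0.032]},{"claw":1,"linear":[7,-5.2,53.8],"turn":[0,0.002,0.032]},{"claw":1,"linear":[7,-5.2,53.8],"turn":[0,0.002,0.032]},{"claw":1,"linear":[7,-5.2,53.8],"turn":[0,0.002,0.032]}]}}

```text
time_s: 1.7
ee_pos: [0.5283, 0.2423, 0.1411]
eef_rot: [3.141, -0.0, 1.377]
force: [-0.2, 0.1, -1.0]
grip_width: 0.0943
```

```bash
python3 - <<'E'
from h import *
o=get_obs();im=vision.camera("wrist");cv2.imwrite("pics/w2.png",im);print(o["time_s"],o["ee_pos"],o["eef_rot"],o["joint_vel"].round(3))
np.save("w2.npy",np.r_[o["ee_pos"],o["eef_rot"]])
cv2.imwrite("pics/w2z.png",cv2.resize(im[120:320,200:360],None,fx=3,fy=3,interpolation=cv2.INTER_CUBIC))
E
```

```text
1.7 [0.52834595 0.24225645 0.1411315 ] [ 3.14056636e+00 -3.38723919e-04  1.37749468e+00] [-0.    -0.009 -0.005 -0.001 -0.002  0.   ]
```

View pics/w2z.png

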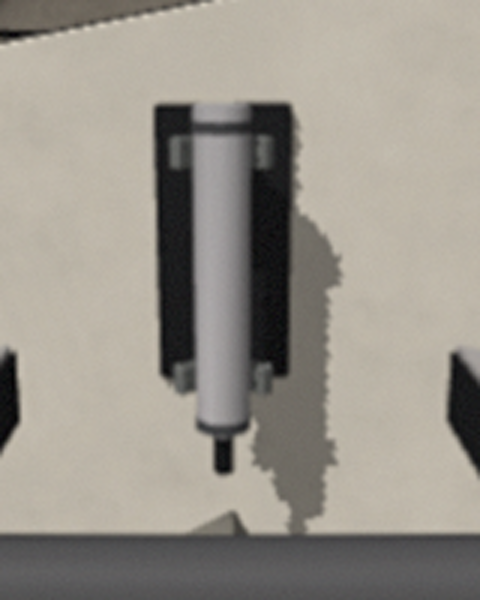

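```bash
python3 - <<'E'
from h import *
v=np.load("w2.npy");o=dict(ee_pos=v[:3],eef_rot=v[3:]);C=cam("wrist",o)
f=lambda u,w,z:onz(C,(200+u/3,120+w/3),z)
A=f(222,103,.055);N=f(223,473,.046)
d=(A-N)[:2];print(np.linalg.norm(d));d/=np.linalg.norm(d);yaw=np.arctan2(d[1],d[0])
p=N[:2]+.068*d
print(A,N,yaw,"origin from tip",p,"from flat",A[:2]-.056*d)
print(delta(o,[*((p+A[:2]-.056*d)/2),.027],yaw))
E
```

```text
0.12480143832196525
[0.53776147 0.29897077 0.055     ] [0.51363223 0.17652413 0.046     ] 1.3762299703158218 origin from tip [0.52677942 0.24324108] from flat [0.52693437 0.2440274 ]
(array([  1. ,  -1.8, 114.1]), array([ 0.001 , -0.0003,  0.0013]))
```

Request:
{"op": "play_rows", "data": {"moves": [{"claw":1,"linear":[1,-1.8,50],"turn":[0.001,0,0.001]},{"claw":1,"linear":[1,-1.8,90],"turn":[0.001,0,0.001]},{"claw":1,"linear":[1,-1.8,114],"turn":[0.001,0,0.001]},{"claw":1,"linear":[1,-1.8,114],"turn":[0.001,0,0.001]},{"claw":1,"linear":[1,-1.8,114],"turn":[0.001,0,0.001]}]}}

```text
time_s: 2.38
ee_pos: [0.5279, 0.244, 0.0291]
eef_rot: [3.139, -0.002, 1.377]
force: [1.3, -0.1, 0.2]
grip_width: 0.0938
```

Request:
{"op": "play_rows", "data": {"moves": [{"claw":0.3,"linear":[0,0,0],"turn":[0,0,0]},{"claw":0.1,"linear":[0,0,0],"turn":[0,0,0]},{"claw":0.1,"linear":[0,0,0],"turn":[0,0,0]},{"claw":0.1,"linear":[0,0,0],"turn":[0,0,0]},{"claw":0.1,"linear":[0,0,0],"turn":[0,0,0]},{"claw":0.1,"linear":[0,0,0],"turn":[0,0,0]},{"claw":0.1,"linear":[0,0,0],"turn":[0,0,0]},{"claw":0.1,"linear":[0,0,0],"turn":[0,0,0]}], "force": 40}}

```text
time_s: 3.38
ee_pos: [0.5258, 0.2444, 0.0288]
eef_rot: [-3.139, -0.001, 1.376]
force: [-31.8, 7.7, 15.1]
grip_width: 0.0177
```

Request:
{"op": "play_rows", "data": {"moves": [{"claw":0.1,"linear":[0,-1,0],"turn":[0,0,0]},{"claw":0.1,"linear":[0,-1,0],"turn":[0,0,0]},{"claw":0.1,"linear":[0,-1,0],"turn":[0,0,0]}]}}

```text
time_s: 3.75
ee_pos: [0.5251, 0.2446, 0.0291]
eef_rot: [-3.14, -0.001, 1.376]
force: [0.9, 0.7, 3.3]
grip_width: 0.0166
```

Request:
{"op": "play_rows", "data": {"moves": [{"claw":0.1,"linear":[0,0,-10],"turn":[0,0,0]},{"claw":0.1,"linear":[0,0,-40],"turn":[0,0,0]},{"claw":0.1,"linear":[0,0,-80],"turn":[0,0,0]},{"claw":0.1,"linear":[0,0,-111],"turn":[0,0,0]},{"claw":0.1,"linear":[0,0,-111],"turn":[0,0,0]},{"claw":0.1,"linear":[0,0,-111],"turn":[0,0,0]}]}}

```text
time_s: 4.5
ee_pos: [0.5248, 0.2442, 0.139]
eef_rot: [-3.138, -0.0, 1.376]
force: [0.3, 0.7, -0.6]
grip_width: 0.0171
```

```bash
python3 - <<'E'
from h import *
o=get_obs();im=vision.camera("wrist");cv2.imwrite("pics/w3.png",im);print(o["time_s"],o["ee_pos"],o["eef_rot"],o["force"],o["moment"],o["grip_width"])
np.save("w3.npy",np.r_[o["ee_pos"],o["eef_rot"]])
C=cam("top")
E
```

```text
4.5 [0.52480896 0.24423116 0.13903787] [-3.13813282e+00 -3.37666789e-04  1.37616679e+00] [ 0.32408443  0.66584349 -0.55944556] [-0.0886592   0.05469643 -0.02879096] 0.017133537848280065
```

View pics/w3.png

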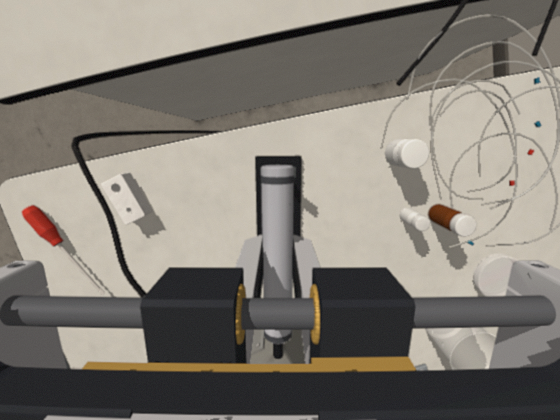

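```bash
python3 - <<'E'
from h import *
print(delta(get_obs(),[.669,-.193,.2],1.714))
E
```

```text
(array([-401. ,  225.9,  -62.2]), array([-0.004 , -0.0007, -0.3379]))
```

Request:
{"op": "play_rows", "data": {"moves": [{"claw":0.1,"linear":[-40,22,-40],"turn":[0,0,0]},{"claw":0.1,"linear":[-90,51,-62],"turn":[0,0,-0.05]},{"claw":0.1,"linear":[-143,81,-62],"turn":[0,0,-0.11]},{"claw":0.1,"linear":[-196,110,-62],"turn":[0,0,-0.17]},{"claw":0.1,"linear":[-249,140,-62],"turn":[0,0,-0.22]},{"claw":0.1,"linear":[-302,170,-62],"turn":[-0.004,-0.001,-0.28]},{"claw":0.1,"linear":[-354,199,-62],"turn":[-0.004,-0.001,-0.32]},{"claw":0.1,"linear":[-401,226,-62],"turn":[-0.004,-0.001,-0.338]}]}}

```text
time_s: 5.55
ee_pos: [0.6691, -0.195, 0.1981]
eef_rot: [-3.139, -0.001, 1.715]
force: [0.1, -0.0, -0.2]
grip_width: 0.017
```

Request:
{"op": "play_rows", "data": {"moves": [{"claw":0.1,"linear":[0,0,0],"turn":[0,0,0]},{"claw":0.1,"linear":[0,0,0],"turn":[0,0,0]},{"claw":0.1,"linear":[0,0,0],"turn":[0,0,0]}]}}

```text
time_s: 5.92
ee_pos: [0.669, -0.1937, 0.1979]
eef_rot: [-3.139, -0.001, 1.716]
force: [-0.1, 1.1, -0.6]
grip_width: 0.0171
```

```bash
python3 - <<'E'
from h import *
o=get_obs();im=vision.camera("wrist");cv2.imwrite("pics/w4.png",im);print(o["time_s"],o["ee_pos"],o["eef_rot"],o["force"],o["joint_vel"].round(3))
np.save("w4.npy",np.r_[o["ee_pos"],o["eef_rot"]])
print(delta(o,[.669,-.193,.2],1.714))
E
```

```text
5.925 [ 0.66902725 -0.19365544  0.19790653] [-3.13910092e+00 -1.16406796e-03  1.71594411e+00] [-0.06362408  1.09893121 -0.64432293] [ 0.002 -0.008 -0.005  0.     0.003 -0.003]
(array([ 0.7,  0.1, -2.1]), array([-0.0025, -0.0012,  0.0019]))
```

View pics/w4.png

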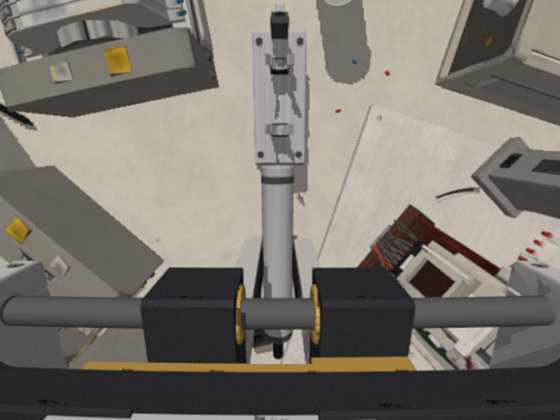

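```bash
python3 - <<'E'
from h import *
im=cv2.imread("pics/w4.png")
cv2.imwrite("pics/w4z.png",cv2.resize(im[0:190,230:330],None,fx=6,fy=6,interpolation=cv2.INTER_CUBIC)[:590])
cv2.imwrite("pics/w4y.png",cv2.resize(im[90:190,230:330],None,fx=6,fy=6,interpolation=cv2.INTER_CUBIC))
E
```

```text
(no output)
```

View pics/w4z.png

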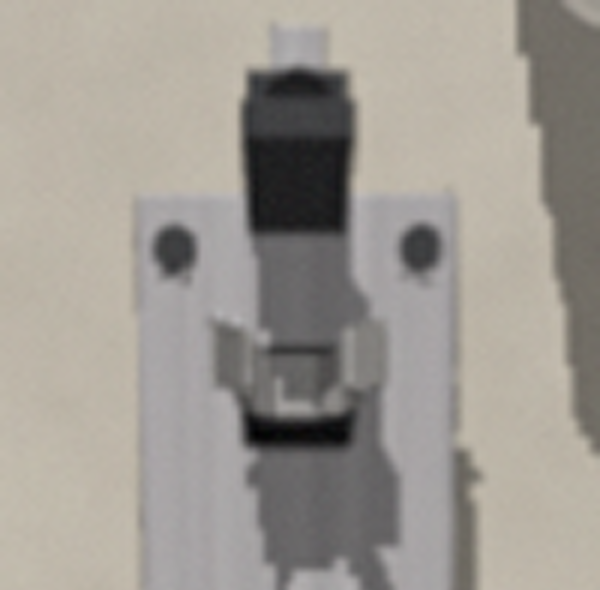

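View pics/w4y.png

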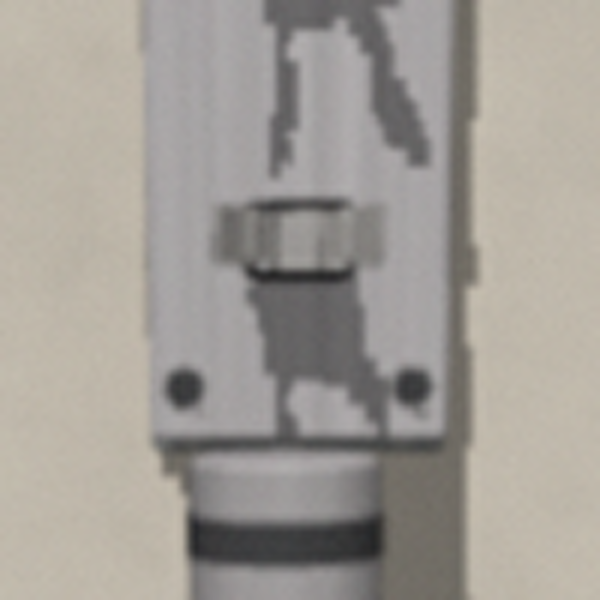

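```bash
cat > m4.py <<'E'
from h import *
v=np.load("w4.npy");o=dict(ee_pos=v[:3],eef_rot=v[3:]);C=cam("wrist",o)
z=lambda u,w,h:onz(C,(230+u/6,w/6),h)
y=lambda u,w,h:onz(C,(230+u/6,90+w/6),h)
R=Rn.from_euler("xyz",o["eef_rot"])
def T(p):return (R.inv().apply(p-o["ee_pos"])*1000).round(1)
for n,p in dict(fl=z(136,195,.034),fr=z(457,195,.034),nl=y(155,438,.034),nr=y(445,438,.034),
  stopfootL=z(250,233,.034),stopfootR=z(347,233,.034),stoptopL=z(243,136,.078),stoptopR=z(353,136,.078),
  cpL=z(215,355,.073),cpR=z(386,355,.073),cmL=y(213,236,.073),cmR=y(384,236,.073),
  tubeend=y(285,452,o["ee_pos"][2]+.019+.009),tubeL=y(190,520,o["ee_pos"][2]+.019),tubeR=y(382,520,o["ee_pos"][2]+.019)).items():
  print(n,p.round(4),"tool",T(p))
E
python3 m4.py
```

```text
fl [ 0.6175 -0.0167  0.034 ] tool [182.4 -25.  164.2]
fr [ 0.6741 -0.0085  0.034 ] tool [182.3  32.2 164. ]
nl [ 0.6387 -0.1536  0.034 ] tool [ 43.8 -23.8 164. ]
nr [ 0.6945 -0.1455  0.034 ] tool [ 43.8  32.6 163.9]
stopfootL [ 0.6385 -0.02    0.034 ] tool [176.1  -4.7 164.1]
stopfootR [ 0.6556 -0.0175  0.034 ] tool [176.   12.6 164.1]
stoptopL [ 0.6383 -0.0201  0.078 ] tool [176.   -5.  120.1]
stoptopR [ 0.6551 -0.0177  0.078 ] tool [176.   12.  120.1]
cpL [ 0.638  -0.0507  0.073 ] tool [145.8  -9.7 125.1]
cpR [ 0.6651 -0.0468  0.073 ] tool [145.7  17.7 125. ]
cmL [ 0.6466 -0.1157  0.073 ] tool [ 80.2 -10.6 125. ]
cmR [ 0.675  -0.1116  0.073 ] tool [ 80.2  18.1 125. ]
tubeend [ 0.6624 -0.1378  0.2259] tool [ 56.3   1.4 -27.9]
tubeL [ 0.6547 -0.1459  0.2169] tool [ 49.4  -7.3 -18.9]
tubeR [ 0.6721 -0.1433  0.2169] tool [ 49.4  10.3 -19. ]
```

Request:
{"op": "play_rows", "data": {"moves": [{"claw":0.1,"linear":[55,1,0],"turn":[-0.002,-0.001,0]},{"claw":0.1,"linear":[100,1.9,20],"turn":[-0.002,-0.001,0]},{"claw":0.1,"linear":[114,1.9,70],"turn":[-0.002,-0.001,0]},{"claw":0.1,"linear":[114,1.9,105],"turn":[-0.002,-0.001,0]},{"claw":0.1,"linear":[114,1.9,120],"turn":[-0.002,-0.001,0]},{"claw":0.1,"linear":[114,1.9,120],"turn":[-0.002,-0.001,0]},{"claw":0.1,"linear":[114,1.9,120],"turn":[-0.002,-0.001,0]}]}}

```text
time_s: 6.85
ee_pos: [0.655, -0.0807, 0.0801]
eef_rot: [3.139, 0.001, 1.716]
force: [0.1, -0.1, -0.4]
grip_width: 0.017
```

```bash
python3 - <<'E'
from h import *
o=get_obs();im=vision.camera("wrist");cv2.imwrite("pics/w5.png",im);print(o["time_s"],o["ee_pos"],o["eef_rot"],o["force"],o["joint_vel"].round(3))
np.save("w5.npy",np.r_[o["ee_pos"],o["eef_rot"]])
cv2.imwrite("pics/w5z.png",cv2.resize(im[100:270,200:360],None,fx=3.5,fy=3.5,interpolation=cv2.INTER_CUBIC))
im=vision.camera("scene");cv2.imwrite("pics/s5z.png",cv2.resize(im[110:230,220:340],None,fx=5,fy=5,interpolation=cv2.INTER_CUBIC))
im=vision.camera("top");cv2.imwrite("pics/t5.png",im)
E
```

```text
6.85 [ 0.65500569 -0.08074272  0.08011646] [3.13929400e+00 8.72181911e-04 1.71595009e+00] [ 0.12699288 -0.08593871 -0.37267035] [-0.002 -0.003  0.002 -0.    -0.004  0.001]
```

View pics/w5z.png

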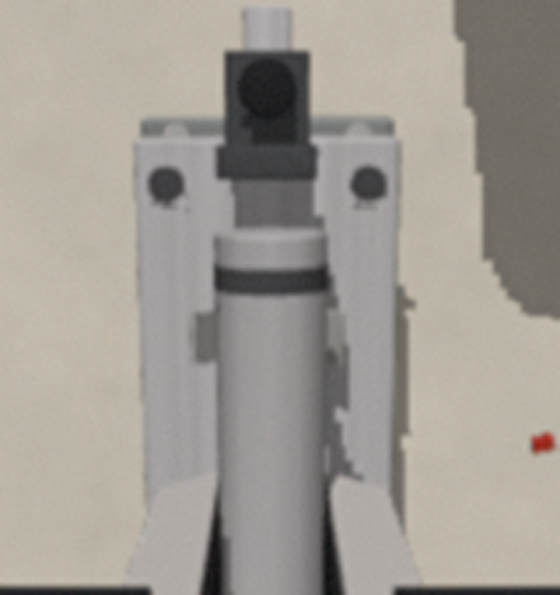

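View pics/s5z.png

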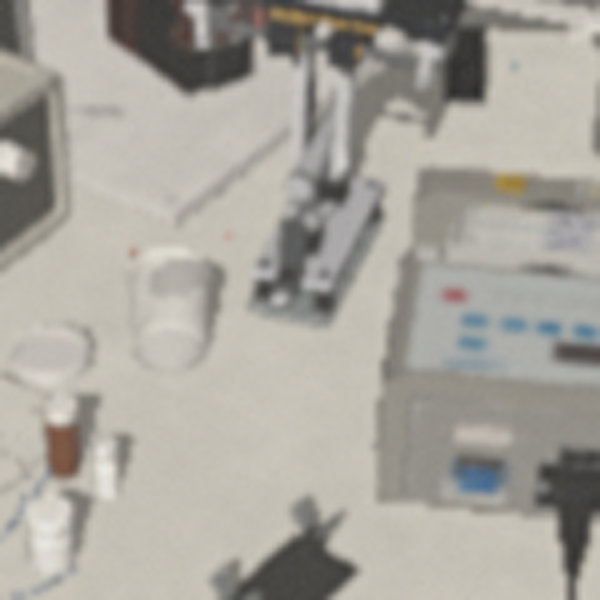

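```bash
python3 - <<'E'
from h import *
v=np.load("w5.npy");o=dict(ee_pos=v[:3],eef_rot=v[3:]);C=cam("wrist",o)
R=Rn.from_euler("xyz",o["eef_rot"])
def q(n,u,w,h):
    p=onz(C,(200+u/3.5,100+w/3.5),h);print(n,p.round(4),(R.inv().apply(p-o["ee_pos"])*1000).round(1))
za=o["ee_pos"][2]+.019
q("stopL",218,178,.078);q("stopR",317,178,.078);q("cL",192,336,.073);q("cR",346,330,.073)
q("endtop",271,228,za+.009);q("tL",215,270,za);q("tR",328,270,za);q("tL",218,450,za);q("tR",325,450,za)
q("plL",134,142,.034);q("plR",400,142,.034);q("plL",147,500,.034);q("plR",388,500,.034)
print(za)
E
```

```text
stopL [ 0.6382 -0.0199  0.078 ] [62.7 -7.8  2. ]
stopR [ 0.6552 -0.0174  0.078 ] [62.6  9.4  2.1]
cL [ 0.637  -0.0492  0.073 ] [ 33.8 -13.3   7.1]
cR [ 0.6651 -0.044   0.073 ] [34.9 15.3  7.1]
endtop [ 0.6481 -0.0247  0.1081] [ 56.4   1.4 -28. ]
tL [ 0.6405 -0.0332  0.0991] [ 49.1  -7.4 -19.1]
tR [ 0.6581 -0.0306  0.0991] [ 49.1  10.3 -19. ]
tL [ 0.6449 -0.0623  0.0991] [ 19.7  -7.3 -19. ]
tR [ 0.6622 -0.0598  0.0991] [ 19.7  10.2 -19. ]
plL [ 0.6174 -0.0166  0.034 ] [ 68.9 -28.1  46. ]
plR [ 0.674  -0.0084  0.034 ] [68.9 29.1 46.1]
plL [ 0.6296 -0.097   0.034 ] [-12.3 -27.6  46.1]
plR [ 0.6853 -0.0889  0.034 ] [-12.4  28.7  46.2]
0.09911645917329832
```

Request:
{"op": "play_rows", "data": {"moves": [{"claw":0.1,"linear":[0,-0.7,10],"turn":[0.002,0,0]},{"claw":0.1,"linear":[0,-0.7,20],"turn":[0.002,0,0]},{"claw":0.1,"linear":[0,-0.7,24],"turn":[0.002,0,0]},{"claw":0.1,"linear":[0,-0.7,24],"turn":[0.002,0,0]},{"claw":0.1,"linear":[0,-0.7,24],"turn":[0.002,0,0]}], "force": 60}}

```text
time_s: 7.62
ee_pos: [0.6541, -0.0809, 0.0557]
eef_rot: [-3.141, 0.001, 1.716]
force: [0.6, -0.5, -0.6]
grip_width: 0.0165
```

```bash
python3 - <<'E'
from h import *
o=get_obs();print(o)
im=vision.camera("wrist");cv2.imwrite("pics/w6z.png",cv2.resize(im[100:270,200:360],None,fx=3.5,fy=3.5,interpolation=cv2.INTER_CUBIC))
im=vision.camera("scene");cv2.imwrite("pics/s6z.png",cv2.resize(im[125:185,250:310],None,fx=9,fy=9,interpolation=cv2.INTER_CUBIC))
E
```

```text
{'time_s': 7.625, 'qpos': array([-1.78265427e-01,  6.84567067e-01,  1.31557410e+00, -8.76490128e-04,
        1.14147711e+00, -3.22968183e-01]), 'joint_vel': array([-0.00013832, -0.00270367,  0.00121207, -0.00057582,  0.00010478,
       -0.00081649]), 'tau': array([-2.51602713e-02, -7.08203888e+01, -3.25849199e+01,  4.53826447e-02,
        3.61656630e-02, -1.94617947e-03]), 'ee_pos': array([ 0.65411226, -0.0808865 ,  0.05571879]), 'eef_rot': array([-3.14131528e+00,  7.47556270e-04,  1.71586404e+00]), 'force': array([ 0.62179365, -0.48524445, -0.55695091]), 'moment': array([-0.02722854, -0.01197998,  0.02010856]), 'grip_width': 0.01654745071329696}
```

View pics/w6z.png

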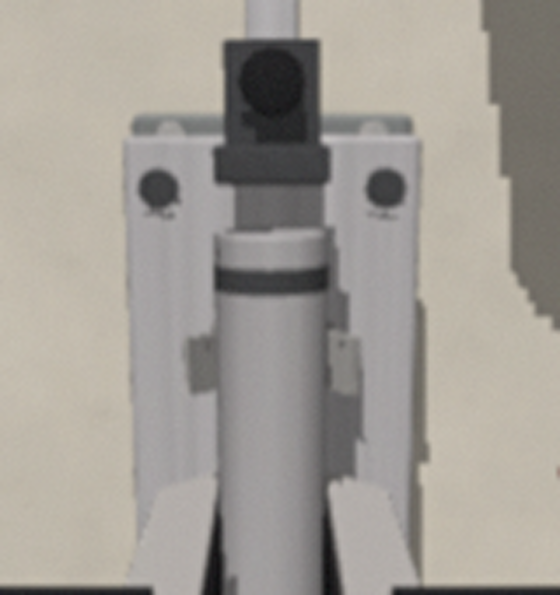

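View pics/s6z.png

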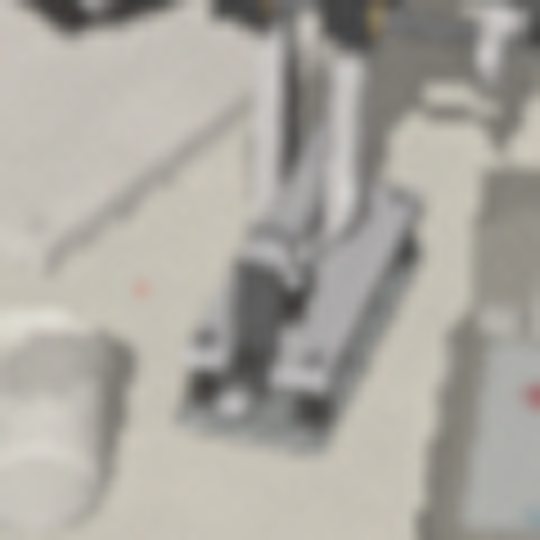

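Request:
{"op": "play_rows", "data": {"moves": [{"claw":0.1,"linear":[0,0.3,1.5],"turn":[0,0,0]},{"claw":0.1,"linear":[0,0.3,3],"turn":[0,0,0]},{"claw":0.1,"linear":[0,0.3,4.5],"turn":[0,0,0]},{"claw":0.1,"linear":[0,0.3,6],"turn":[0,0,0]}]}}

```text
time_s: 8.22
ee_pos: [0.6546, -0.0809, 0.05]
eef_rot: [3.141, 0.001, 1.716]
force: [-1.2, -0.2, 5.2]
grip_width: 0.0169
```

Request:
{"op": "play_rows", "data": {"moves": [{"claw":0.1,"linear":[0,0,1],"turn":[0,0,0]},{"claw":0.1,"linear":[0,0,2],"turn":[0,0,0]},{"claw":0.1,"linear":[0,0,2],"turn":[0,0,0]}]}}

```text
time_s: 8.6
ee_pos: [0.6547, -0.0809, 0.0483]
eef_rot: [3.141, 0.001, 1.716]
force: [-1.8, 0.8, 6.9]
grip_width: 0.0165
```

Request:
{"op": "play_rows", "data": {"moves": [{"claw":0.1,"linear":[0,0,1],"turn":[0,0,0]},{"claw":0.1,"linear":[0,0,1.5],"turn":[0,0,0]},{"claw":0.1,"linear":[0,0,1.5],"turn":[0,0,0]}]}}

```text
time_s: 8.98
ee_pos: [0.6549, -0.081, 0.0472]
eef_rot: [3.14, 0.001, 1.716]
force: [-2.6, -0.2, 7.4]
grip_width: 0.0165
```

Request:
{"op": "play_rows", "data": {"moves": [{"claw":0.1,"linear":[0,0,1],"turn":[0,0,0]},{"claw":0.1,"linear":[0,0,1.5],"turn":[0,0,0]},{"claw":0.1,"linear":[0,0,1.5],"turn":[0,0,0]}]}}

```text
time_s: 9.35
ee_pos: [0.655, -0.081, 0.0462]
eef_rot: [3.14, 0.001, 1.716]
force: [-2.9, 0.9, 7.2]
grip_width: 0.0165
```

Request:
{"op": "play_rows", "data": {"moves": [{"claw":0.1,"linear":[0,0,1],"turn":[0,0,0]},{"claw":0.1,"linear":[0,0,1.5],"turn":[0,0,0]},{"claw":0.1,"linear":[0,0,1.5],"turn":[0,0,0]}]}}

```text
time_s: 9.72
ee_pos: [0.6552, -0.081, 0.0453]
eef_rot: [3.139, 0.002, 1.716]
force: [-4.2, -0.1, 8.2]
grip_width: 0.0165
```

Request:
{"op": "play_rows", "data": {"moves": [{"claw":0.1,"linear":[0,-0.6,1],"turn":[0.002,0,0]},{"claw":0.1,"linear":[0,-0.6,1.7],"turn":[0.002,0,0]},{"claw":0.1,"linear":[0,-0.6,1.7],"turn":[0.002,0,0]}]}}

```text
time_s: 10.1
ee_pos: [0.6549, -0.0811, 0.0443]
eef_rot: [3.14, 0.002, 1.716]
force: [-3.6, 0.4, 8.5]
grip_width: 0.0169
```

Request:
{"op": "play_rows", "data": {"moves": [{"claw":0.1,"linear":[0,-0.2,1],"turn":[0.002,0,0]},{"claw":0.1,"linear":[0,-0.2,1.7],"turn":[0.002,0,0]},{"claw":0.1,"linear":[0,-0.2,1.7],"turn":[0.002,0,0]}]}}

```text
time_s: 10.48
ee_pos: [0.6551, -0.0811, 0.0434]
eef_rot: [3.141, 0.002, 1.716]
force: [-3.0, -0.5, 10.6]
grip_width: 0.0168
```

```bash
python3 - <<'E'
from h import *
o=get_obs();print(o['moment'],o['force'])
im=vision.camera("wrist");cv2.imwrite("pics/w7z.png",cv2.resize(im[100:270,200:360],None,fx=3.5,fy=3.5,interpolation=cv2.INTER_CUBIC))
E
```

```text
[ 0.10464545  0.68426555 -0.03935265] [-3.00795818 -0.5005402  10.6000661 ]
```

View pics/w7z.png

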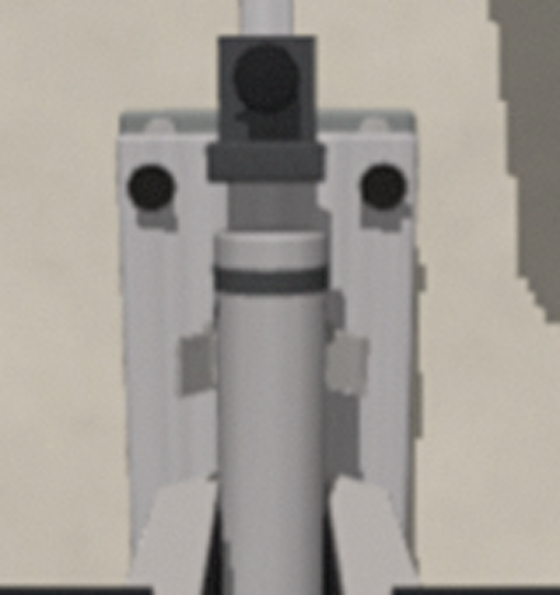

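Request:
{"op": "play_rows", "data": {"moves": [{"claw":0.1,"linear":[0,-1,0],"turn":[0,0,0]},{"claw":0.1,"linear":[0,-1.5,0],"turn":[0,0,0]},{"claw":0.1,"linear":[0,-1.5,0.5],"turn":[0,0,0]},{"claw":0.1,"linear":[0,-1.5,1],"turn":[0,0,0]}]}}

```text
time_s: 11.02
ee_pos: [0.6544, -0.0813, 0.0435]
eef_rot: [3.139, 0.003, 1.716]
force: [-0.2, 0.5, 9.0]
grip_width: 0.0165
```

Request:
{"op": "play_rows", "data": {"moves": [{"claw":0.1,"linear":[0,-0.3,1.2],"turn":[0.002,-0.002,0]},{"claw":0.1,"linear":[0,-0.3,2.2],"turn":[0.002,-0.002,0]},{"claw":0.1,"linear":[0,-0.3,2.2],"turn":[0.002,-0.002,0]}]}}

```text
time_s: 11.4
ee_pos: [0.6548, -0.0814, 0.0423]
eef_rot: [3.139, 0.005, 1.716]
force: [-1.3, 0.4, 9.8]
grip_width: 0.0167
```

Request:
{"op": "play_rows", "data": {"moves": [{"claw":0.1,"linear":[0,-0.2,1.2],"turn":[0.002,-0.002,0]},{"claw":0.1,"linear":[0,-0.2,1.8],"turn":[0.002,-0.002,0]},{"claw":0.1,"linear":[0,-0.2,1.8],"turn":[0.002,-0.002,0]}]}}

```text
time_s: 11.78
ee_pos: [0.6551, -0.0814, 0.0415]
eef_rot: [3.14, 0.008, 1.716]
force: [-2.7, 0.7, 9.7]
grip_width: 0.0166
```

Request:
{"op": "play_rows", "data": {"moves": [{"claw":0.1,"linear":[0,-1.2,0.5],"turn":[0.001,0.008,0]},{"claw":0.1,"linear":[0,-1.2,1],"turn":[0.001,0.008,0]},{"claw":0.1,"linear":[0,-1.2,1],"turn":[0.001,0.008,0]}]}}

```text
time_s: 12.15
ee_pos: [0.6546, -0.0815, 0.0416]
eef_rot: [3.138, -0.0, 1.716]
force: [-1.2, 1.6, 10.0]
grip_width: 0.0168
```

```bash
python3 - <<'E'
from h import *
o=get_obs();print(o['ee_pos'],o['eef_rot'],o['moment'],o['force'])
im=vision.camera("wrist");cv2.imwrite("pics/w8z.png",cv2.resize(im[100:270,200:360],None,fx=3.5,fy=3.5,interpolation=cv2.INTER_CUBIC))
im=vision.camera("scene");cv2.imwrite("pics/s8z.png",cv2.resize(im[125:185,250:310],None,fx=9,fy=9,interpolation=cv2.INTER_CUBIC))
E
```

```text
[ 0.65464241 -0.08150903  0.041598  ] [ 3.13847255e+00 -8.85847035e-06  1.71608370e+00] [ 0.21752897  0.22028977 -0.04764629] [-1.21168779  1.5570693  10.01865699]
```

View pics/w8z.png

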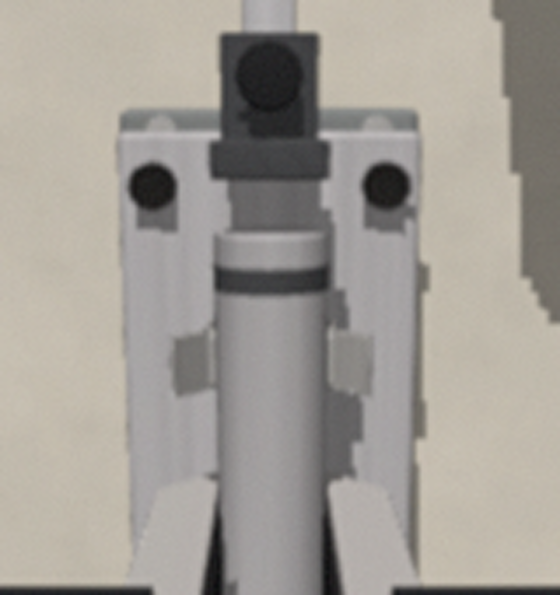

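View pics/s8z.png

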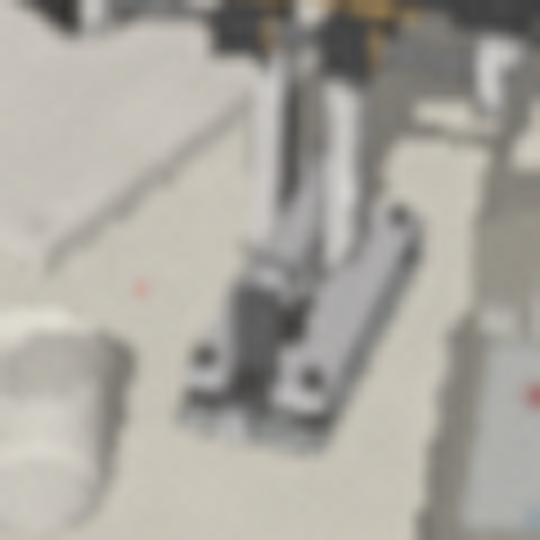

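Request:
{"op": "play_rows", "data": {"moves": [{"claw":0.1,"linear":[0,-0.6,1],"turn":[0.003,0,0]},{"claw":0.1,"linear":[0,-0.6,2],"turn":[0.003,0,0]},{"claw":0.1,"linear":[0,-0.6,2],"turn":[0.003,0,0]}]}}

```text
time_s: 12.62
ee_pos: [0.6547, -0.0816, 0.0406]
eef_rot: [3.139, 0.001, 1.716]
force: [-1.4, -0.2, 10.4]
grip_width: 0.0164
```

Request:
{"op": "play_rows", "data": {"moves": [{"claw":0.1,"linear":[0,-0.6,1],"turn":[0.003,0.001,0]},{"claw":0.1,"linear":[0,-0.6,2],"turn":[0.003,0.001,0]},{"claw":0.1,"linear":[0,-0.6,2],"turn":[0.003,0.001,0]}]}}

```text
time_s: 13.0
ee_pos: [0.6547, -0.0818, 0.0395]
eef_rot: [3.141, 0.0, 1.716]
force: [-2.0, -0.5, 5.7]
grip_width: 0.0167
```

```bash
cat > look.py <<'E'
import sys
from h import *
n=sys.argv[1]
o=get_obs();print(o['time_s'],o['ee_pos'],o['eef_rot'],o['moment'],o['force'])
np.save(f"w{n}.npy",np.r_[o["ee_pos"],o["eef_rot"]])
im=vision.camera("wrist");cv2.imwrite(f"pics/w{n}.png",im);cv2.imwrite(f"pics/w{n}z.png",cv2.resize(im[100:270,200:360],None,fx=3.5,fy=3.5,interpolation=cv2.INTER_CUBIC))
im=vision.camera("scene");cv2.imwrite(f"pics/s{n}z.png",cv2.resize(im[125:185,250:310],None,fx=9,fy=9,interpolation=cv2.INTER_CUBIC))
E
python3 look.py 9
```

```text
13.0 [ 0.65471034 -0.08177404  0.03945721] [3.14086414e+00 8.05743432e-05 1.71615597e+00] [-0.07514214  0.18952102 -0.03858406] [-1.98839234 -0.48763092  5.73678399]
```

View pics/w9z.png

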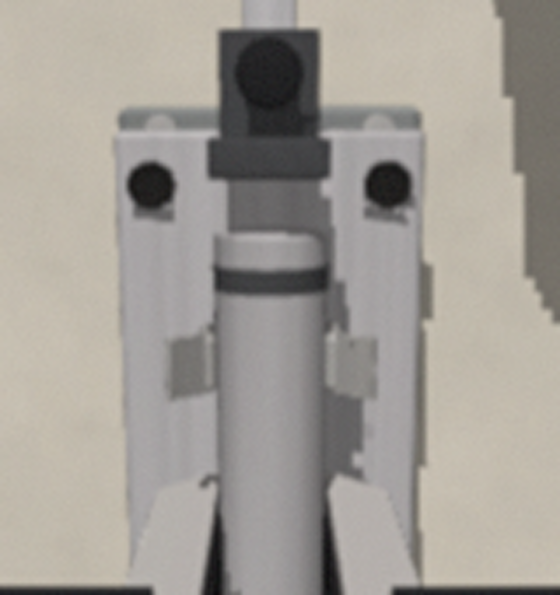

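View pics/s9z.png

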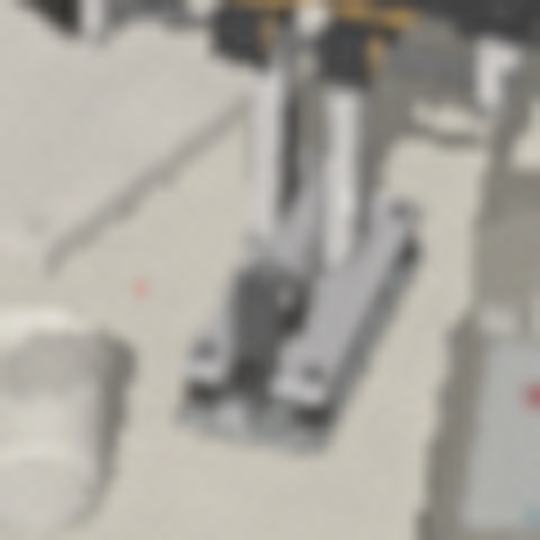

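Request:
{"op": "play_rows", "data": {"moves": [{"claw":0.1,"linear":[0,-0.6,1],"turn":[0.001,0,0]},{"claw":0.1,"linear":[0,-0.6,2],"turn":[0.001,0,0]},{"claw":0.1,"linear":[0,-0.6,2],"turn":[0.001,0,0]}]}}

```text
time_s: 13.48
ee_pos: [0.6544, -0.0817, 0.0373]
eef_rot: [3.141, 0.0, 1.716]
force: [1.8, 0.0, 5.6]
grip_width: 0.0165
```

```bash
python3 look.py 10
```

```text
13.475 [ 0.65444696 -0.08174955  0.03730792] [3.14095246e+00 1.31455059e-04 1.71619922e+00] [ 0.06040919 -0.29937413 -0.02674678] [1.80592958 0.0412725  5.61112292]
```

View pics/w10z.png

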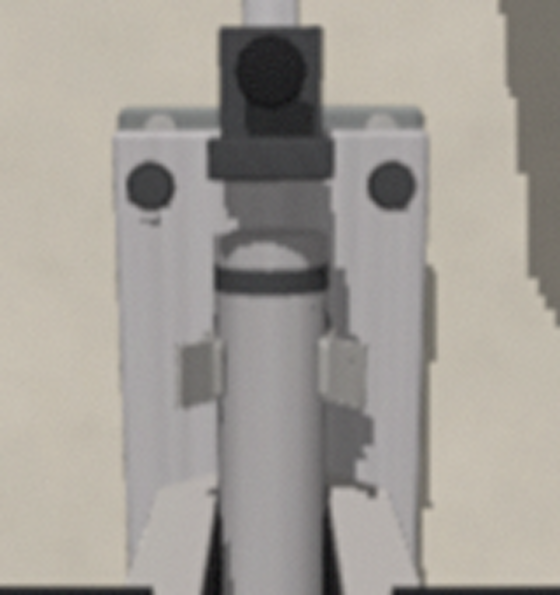

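Request:
{"op": "play_rows", "data": {"moves": [{"claw":0.1,"linear":[0,0,2],"turn":[0,0,0]},{"claw":0.1,"linear":[0,0,4],"turn":[0,0,0]},{"claw":0.1,"linear":[0,0,5],"turn":[0,0,0]},{"claw":0.1,"linear":[0,0,5],"turn":[0,0,0]}]}}

```text
time_s: 14.08
ee_pos: [0.6545, -0.0817, 0.0329]
eef_rot: [3.141, 0.0, 1.716]
force: [-3.9, 1.2, 10.0]
grip_width: 0.0166
```

```bash
python3 look.py 11
```

```text
14.075 [ 0.65454327 -0.08174663  0.03289936] [3.14065320e+00 2.23840264e-04 1.71624572e+00] [ 0.02602231  0.62947126 -0.0277244 ] [-3.8519899   1.19572548  9.97190448]
```

View pics/s11z.png

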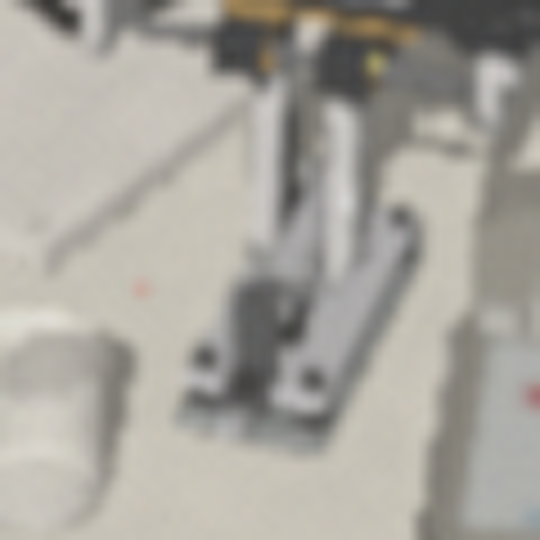

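Request:
{"op": "play_rows", "data": {"moves": [{"claw":0.1,"linear":[0,-0.3,-3],"turn":[0,0,0]},{"claw":0.1,"linear":[0,-0.3,-6],"turn":[0,0,0]},{"claw":0.1,"linear":[0,-0.3,-9],"turn":[0,0,0]},{"claw":0.1,"linear":[0,-0.3,-9.5],"turn":[0,0,0]},{"claw":0.1,"linear":[0,-0.3,-9.5],"turn":[0,0,0]}]}}

```text
time_s: 14.8
ee_pos: [0.6544, -0.0818, 0.0423]
eef_rot: [3.14, 0.0, 1.716]
force: [4.0, 0.9, 1.3]
grip_width: 0.0165
```

```bash
python3 look.py 12
```

```text
14.8 [ 0.65436328 -0.08175977  0.04233012] [3.14038216e+00 3.01431188e-04 1.71625637e+00] [ 0.05082371 -0.70008656 -0.05633982] [4.0472325  0.9402208  1.28973853]
```

View pics/w12z.png

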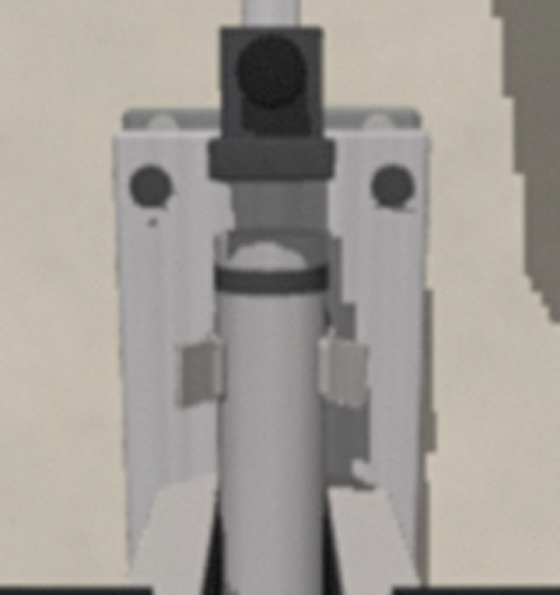

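Request:
{"op": "play_rows", "data": {"moves": [{"claw":0.1,"linear":[1.5,0,0],"turn":[0,0,0]},{"claw":0.1,"linear":[3,0,0],"turn":[0,0,0]},{"claw":0.1,"linear":[4.5,0,0],"turn":[0,0,0]}]}}

```text
time_s: 15.28
ee_pos: [0.6536, -0.0774, 0.0423]
eef_rot: [3.141, 0.0, 1.716]
force: [2.7, -4.2, 0.9]
grip_width: 0.0164
```

Request:
{"op": "play_rows", "data": {"moves": [{"claw":0.1,"linear":[1,0,0],"turn":[0,0,0]},{"claw":0.1,"linear":[2,0,0],"turn":[0,0,0]}]}}

```text
time_s: 15.52
ee_pos: [0.6533, -0.0754, 0.0423]
eef_rot: [3.141, 0.001, 1.716]
force: [3.5, -3.8, -0.5]
grip_width: 0.017
```

Request:
{"op": "play_rows", "data": {"moves": [{"claw":0.1,"linear":[0.6,0.2,0],"turn":[0,0,0]},{"claw":0.1,"linear":[1,0.2,0],"turn":[0,0,0]}]}}

```text
time_s: 15.78
ee_pos: [0.6532, -0.0744, 0.0422]
eef_rot: [3.141, 0.001, 1.716]
force: [2.8, -4.2, 0.6]
grip_width: 0.0168
```

```bash
python3 look.py 13
```

```text
15.775 [ 0.65319855 -0.07442457  0.04221788] [3.14101942e+00 5.11146566e-04 1.71608621e+00] [-0.8058535  -0.22574617 -0.00827601] [ 2.77346256 -4.15049161  0.58590881]
```

View pics/w13z.png

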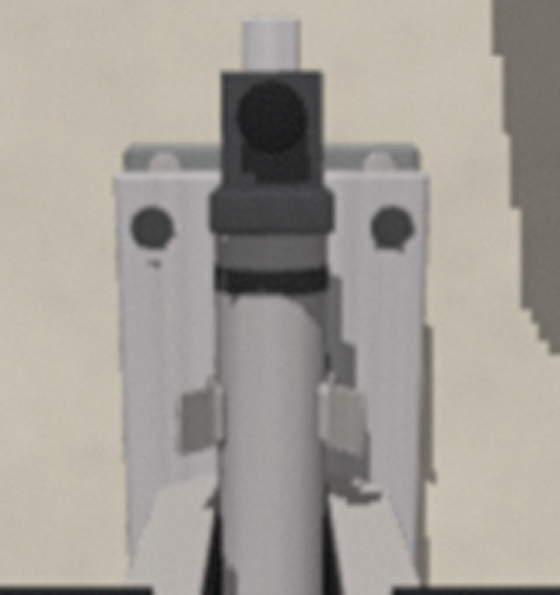

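Request:
{"op": "play_rows", "data": {"moves": [{"claw":0.1,"linear":[0.5,0.2,0],"turn":[0,0,0]},{"claw":0.1,"linear":[0.6,0.2,0],"turn":[0,0,0]}]}}

```text
time_s: 16.12
ee_pos: [0.6532, -0.0738, 0.0422]
eef_rot: [3.141, 0.0, 1.716]
force: [0.8, -4.1, 1.6]
grip_width: 0.0167
```

Request:
{"op": "play_rows", "data": {"moves": [{"claw":0.1,"linear":[0.4,0,0],"turn":[0,0,0]},{"claw":0.1,"linear":[0.5,0,0],"turn":[0,0,0]}]}}

```text
time_s: 16.38
ee_pos: [0.6531, -0.0734, 0.0422]
eef_rot: [3.141, 0.001, 1.716]
force: [0.7, -4.1, 0.4]
grip_width: 0.0167
```

Request:
{"op": "play_rows", "data": {"moves": [{"claw":0.1,"linear":[0.4,0,0],"turn":[0,0,0]},{"claw":0.1,"linear":[0.5,0,0],"turn":[0,0,0]}]}}

```text
time_s: 16.62
ee_pos: [0.6531, -0.0733, 0.0422]
eef_rot: [3.141, 0.001, 1.716]
force: [1.6, -8.1, 1.4]
grip_width: 0.0166
```

Request:
{"op": "play_rows", "data": {"moves": [{"claw":0.1,"linear":[0.4,0,0],"turn":[0,0,0]},{"claw":0.1,"linear":[0.5,0,0],"turn":[0,0,0]}]}}

```text
time_s: 16.88
ee_pos: [0.6531, -0.0733, 0.0423]
eef_rot: [3.141, 0.002, 1.716]
force: [1.4, -7.8, 0.7]
grip_width: 0.0169
```

Request:
{"op": "play_rows", "data": {"moves": [{"claw":0.1,"linear":[0.6,0,0],"turn":[0,0,0]},{"claw":0.1,"linear":[0.8,0,0],"turn":[0,0,0]},{"claw":0.1,"linear":[0.8,0,0],"turn":[0,0,0]}]}}

```text
time_s: 17.25
ee_pos: [0.6531, -0.0732, 0.0424]
eef_rot: [3.141, 0.003, 1.716]
force: [1.4, -9.0, 0.2]
grip_width: 0.0166
```

Request:
{"op": "play_rows", "data": {"moves": [{"claw":0.1,"linear":[0.9,0,0],"turn":[0,0.002,0]},{"claw":0.1,"linear":[1.2,0,0],"turn":[0,0.002,0]},{"claw":0.1,"linear":[1.2,0,0],"turn":[0,0.002,0]}]}}

```text
time_s: 17.62
ee_pos: [0.6531, -0.0732, 0.0425]
eef_rot: [3.14, 0.002, 1.715]
force: [2.9, -11.6, 0.4]
grip_width: 0.0164
```

Request:
{"op": "play_rows", "data": {"moves": [{"claw":0.1,"linear":[1.2,-0.1,0],"turn":[0,0.002,0]},{"claw":0.1,"linear":[1.5,-0.1,0],"turn":[0,0.002,0]},{"claw":0.1,"linear":[1.5,-0.1,0],"turn":[0,0.002,0]}]}}

```text
time_s: 18.0
ee_pos: [0.6531, -0.0732, 0.0427]
eef_rot: [3.14, 0.002, 1.715]
force: [2.9, -12.5, 0.3]
grip_width: 0.0169
```

Request:
{"op": "play_rows", "data": {"moves": [{"claw":0.1,"linear":[1.5,-0.1,0.2],"turn":[0,0.002,0]},{"claw":0.1,"linear":[1.7,-0.1,0.2],"turn":[0,0.002,0]},{"claw":0.1,"linear":[1.7,-0.1,0.2],"turn":[0,0.002,0]},{"claw":0.1,"linear":[1.7,-0.1,0.2],"turn":[0,0.002,0]},{"claw":0.1,"linear":[1.7,-0.1,0.2],"turn":[0,0.002,0]}]}}

```text
time_s: 18.62
ee_pos: [0.6531, -0.0731, 0.0428]
eef_rot: [3.139, 0.003, 1.714]
force: [3.7, -14.0, 0.4]
grip_width: 0.0163
```

Request:
{"op": "play_rows", "data": {"moves": [{"claw":0.1,"linear":[0.3,-0.1,0],"turn":[0,0,0]},{"claw":0.1,"linear":[0.3,-0.1,0],"turn":[0,0,0]},{"claw":0.25,"linear":[0.3,-0.1,0],"turn":[0,0,0]},{"claw":0.4,"linear":[0.3,-0.1,0],"turn":[0,0,0]},{"claw":0.45,"linear":[0.3,-0.1,0],"turn":[0,0,0]},{"claw":0.45,"linear":[0.3,-0.1,0],"turn":[0,0,0]},{"claw":0.45,"linear":[0.3,-0.1,0],"turn":[0,0,0]}]}}

```text
time_s: 19.5
ee_pos: [0.6529, -0.0727, 0.0428]
eef_rot: [3.139, 0.003, 1.714]
force: [-0.1, -0.2, 0.6]
grip_width: 0.0422
```

```bash
python3 look.py 14
```

```text
19.5 [ 0.65289183 -0.07270081  0.04275885] [3.13884342e+00 2.62860256e-03 1.71423735e+00] [-0.10509634  0.04170754 -0.00087376] [-0.10346185 -0.17059426  0.64332795]
```

View pics/w14z.png

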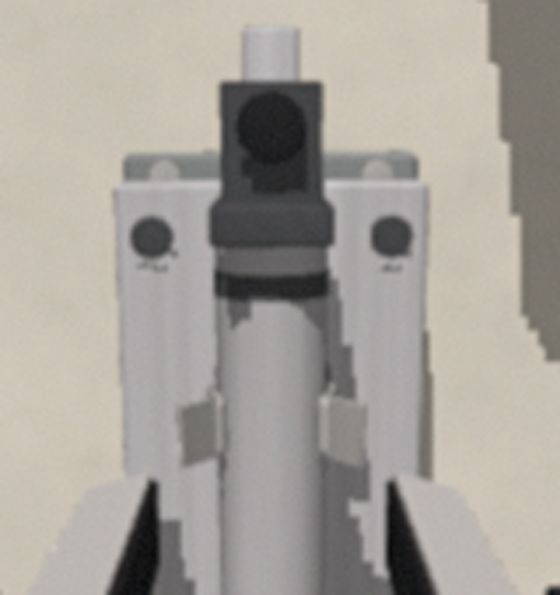

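Released, force is zero. Lift away and retreat to inspect.

Request:
{"op": "play_rows", "data": {"moves": [{"claw":0.45,"linear":[0,0,-15],"turn":[0,0,0]},{"claw":0.45,"linear":[0,0,-50],"turn":[0,0,0]},{"claw":0.45,"linear":[0,0,-100],"turn":[0,0,0]},{"claw":0.45,"linear":[-50,0,-155],"turn":[0,0,0]},{"claw":0.45,"linear":[-110,0,-155],"turn":[0,0,0]},{"claw":0.45,"linear":[-110,0,-155],"turn":[0,0,0]},{"claw":0.45,"linear":[-110,0,-155],"turn":[0,0,0]}]}}

```text
time_s: 20.48
ee_pos: [0.668, -0.1812, 0.1983]
eef_rot: [3.139, 0.002, 1.713]
force: [-0.4, 0.2, -0.5]
grip_width: 0.0423
```

```bash
python3 look.py 15; python3 - <<'E'
import cv2
im=cv2.imread("pics/w15.png");cv2.imwrite("pics/w15y.png",cv2.resize(im[0:200,225:335],None,fx=3,fy=3,interpolation=cv2.INTER_CUBIC))
E
```

```text
20.475 [ 0.66796554 -0.18124715  0.19832306] [3.13881101e+00 2.42866849e-03 1.71348989e+00] [-0.05605421  0.07613738 -0.05089707] [-0.35939185  0.17125603 -0.54851748]
```

View pics/w15y.png

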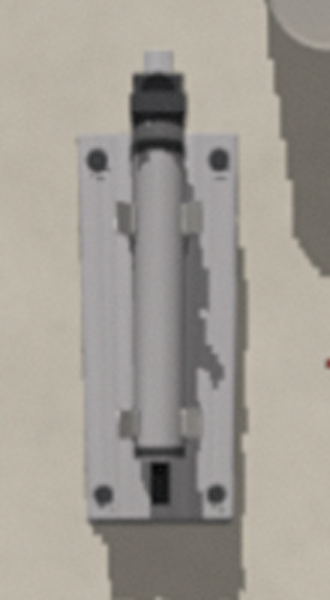

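View pics/s15z.png

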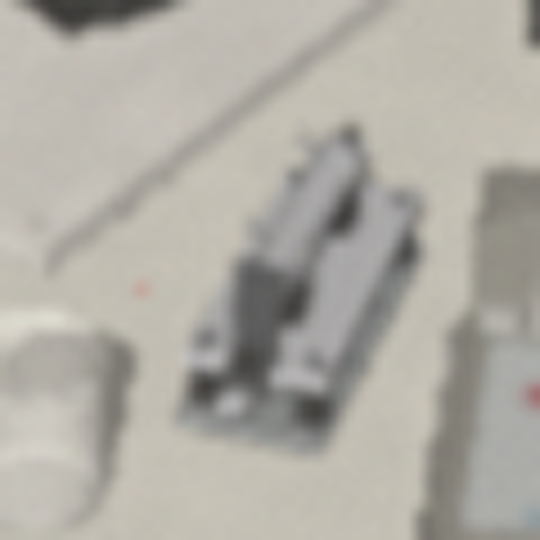

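View pics/w15.png

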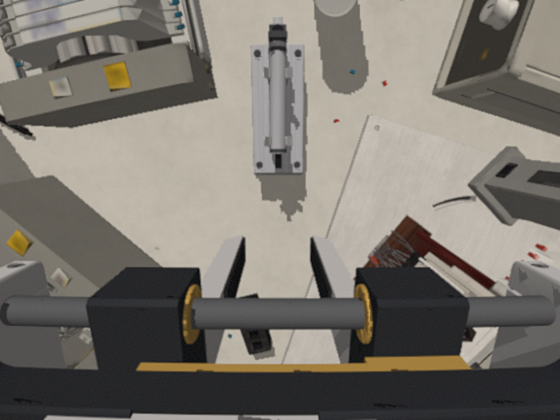

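```bash
python3 - <<'E'
from h import *
v=np.load("w15.npy");o=dict(ee_pos=v[:3],eef_rot=v[3:]);C=cam("wrist",o)
R=Rn.from_euler("xyz",o["eef_rot"])
def q(n,u,w,h):
    p=onz(C,(225+u/3,w/3),h);print(n,p.round(4),(R.inv().apply(p-o["ee_pos"])*1000).round(1))
q("stop face top",158,121,.078);q("tip",160,504,.061);q("shoulder top",160,447,.068)
q("cpL",118,217,.073);q("cpR",204,217,.073);q("cmL",118,423,.073);q("cmR",202,423,.073)
im=cv2.imread("pics/w15.png");cv2.imwrite("pics/w15x.png",cv2.resize(im[20:75,250:310],None,fx=9,fy=9,interpolation=cv2.INTER_CUBIC))
im=vision.camera("top");cv2.imwrite("pics/t15.png",cv2.resize(im[130:250,230:430],None,fx=4,fy=4,interpolation=cv2.INTER_CUBIC))
E
```

```text
stop face top [ 0.6471 -0.022   0.078 ] [160.8   1.7 119.9]
tip [ 0.665  -0.1413  0.061 ] [ 40.3   2.4 137.2]
shoulder top [ 0.6621 -0.1212  0.068 ] [ 60.6   2.3 130.2]
cpL [ 0.6382 -0.0506  0.073 ] [133.9 -11.3 125. ]
cpR [ 0.6657 -0.0466  0.073 ] [133.9  16.5 125. ]
cmL [ 0.6468 -0.1152  0.073 ] [ 68.7 -11.9 125.1]
cmR [ 0.675  -0.1111  0.073 ] [ 68.7  16.6 125.2]
```

View pics/w15x.png

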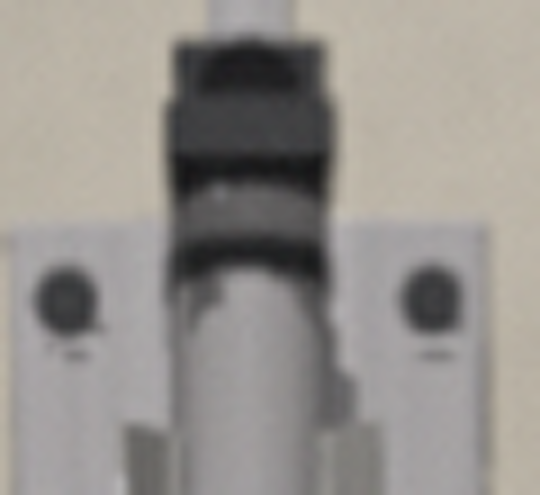

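View pics/t15.png

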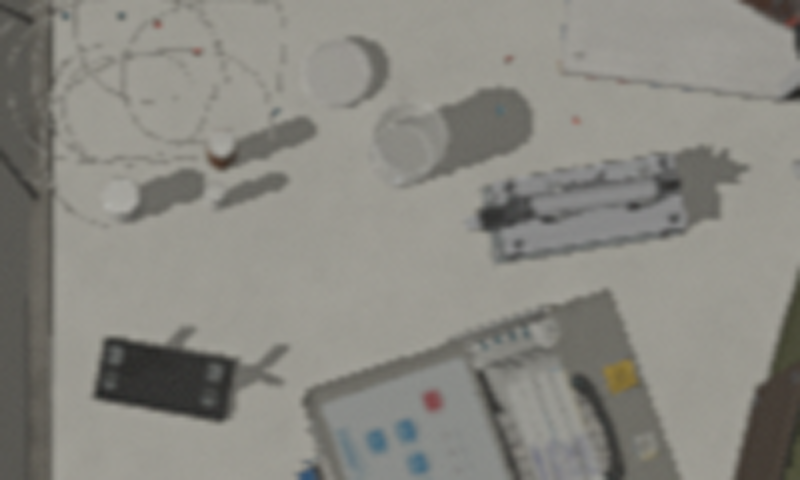

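```bash
python3 - <<'E'
from station import hand_in
print(hand_in())
E
```

```text
the job is handed in; nothing more can be done
None
```

The cartridge is snapped into both clips with its flat end on the end stop. I handed the job in at about 20.6 s of the 61 s allowed.

**Steps**
- **Pick-up and lowering:** I gripped the cartridge in its rest and lowered it over the clips about 6 mm short of the stop.
- **Snapping in:** The force rose to about 10.6 N and then dropped. Pressing on to about 10 N gave 1 N per mm, which is the platform's own spring, so it was seated.
- **Sliding and pushing:** It slid with about 4.3 N of friction. The final reading was about 14.4 N, held for about half a second, which leaves roughly 10 N on the stop. That figure assumes the sliding friction still acted while pushing.
- **Release:** I opened the fingers and backed off to about 20 cm height.

**Last checks**
- The wrist picture shows both clips closed evenly round the barrel.
- The distance from stop face to nozzle tip measured about 124 mm against the nominal 124 mm, so it is bearing on the stop. The face edge is shaded, and my first pixel for it gave 120.5 mm. I re-read the edge in a closer crop, and the clip spacing also puts the stop at about 124 mm.
- In the top picture the beaker, bottle and two vials are where they were.

**What went less well**
- While gripping in the rest, the tool read about 32 N sideways for a moment, because the grasp was about 2 mm off-centre.
- During the press the tool drifted about 1 mm sideways and I corrected it. Side forces on the clips stayed at about 4 N in the readings I took.

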